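Date-stamp a sample carton in the stamping jig

ROBOT

A 6-joint arm with a two-finger parallel gripper is mounted at the origin on a cart in front of the work surface, level with it; the furniture and walls round the work are solid. World frame = base frame: x ahead of the robot, y to its left, z up, the work surface at z = 0. Lengths are in m, angles in rad, forces in N, time in s.
With the tool pointing down it reaches from about 0.35 to 0.775 m from the base axis. Payload 7.3 kg.
Tool frame: the origin (TCP) lies at the very end of the fingers, on their centre line; the grasp point (between the pads) lies 19 mm behind it; z points along the fingers, y is the line along which they close (so a half turn about z gives the same grasp; the last joint's range is limited). The gripper opens to 92 mm and grips with 3 to 60 N. Pads are 19 mm wide; open, the fingers measure 130 mm over their backs; the gripper's body (75 mm by 190 mm) begins 47 mm behind the grasp point.
Start: joints at [-1.289, 0.342, 1.524, -0, 1.275, -0.146], TCP at [0.218, -0.478, 0.19] pointing down, gripper open.
Joint ranges: [-2.53, 2.53], [-0.77, 2.02], [0.04, 2.7], [-1, 4.14], [0.28, 2.66], [-3.11, 3.11]. Speed limits (rad/s): [2.57, 2.57, 3.14, 3.14, 3.14, 3.14].

INTERFACE

Orientations are given as [roll, pitch, yaw] about the fixed x, y, z axes, in that order (R = Rz(yaw) Ry(pitch) Rx(roll)).
In Python, from cell import robot gives the robot as it stands. The module is installed in compiled form; this text tells all that it offers.
- The arm moves only by the tool arm_command, never from a script. Its argument "moves" is a list of rows, each a list of 3 entries, a list of its own where there are three numbers: the shift along the tool's x, y, z in m, then the turn, a rotation vector about the tool's x, y, z in rad, then the finger opening in m, from 0 to 0.0918. In form: [[[dx, dy, dz], [ax, ay, az], claw], ...]. A call has exactly 5 rows; each row is the pose to reach, as a shift and turn from the pose commanded when the call began, along the tool's axes at that moment; what a row does not reach only later rows make up. A row lasts 1/10 s, in which the tool goes at most 50 mm and 8.59 degrees, less where a joint would pass 70% of its speed; a pose out of reach is approached as far as the arm can. A call with a gripper value outside its range is refused whole. The fingers move at their own pace and stop on an object; "squeeze" is the grip in N (left out, the last holds). Time passes only in rows, so rows that repeat a pose let the fingers close, or fill a call up. It gives the time, the measured TCP pose, the force, the opening and the grip force at its end, in the units of the state.
- robot.observe(): the state, without advancing time (a new reading comes with each control period).
- robot.read_camera(name): name is "scene" or "side" or "wrist"; returns the picture (384x512x3 uint8, red, green, blue); there is no depth.
- robot.camera_model(name): a dict with "fx", "fy", "cx", "cy" (pixels), "k1" (the pictures are not rectified: a ray, as slopes to the right and down, at radius r is drawn at 1 + k1 r^2 times it, then the intrinsics apply), "R" (3x3) and "t" (3): a world point X has camera coordinates R X + t. Camera axes: x right, y down, z forward; pixel columns grow to the right and rows downward; lengths in m; the calibration is good to about 2 mm. A picture is of the moment at which its call begins: read the wrist's pose just before it. camera_model takes no time and is no camera call; for the wrist camera it gives the pose at the moment of the call.
- robot.hand_in(): hands the job in; it is judged then, once.
The state is a dict: "time": time; "qpos": joint angles; "qvel": joint speeds; "joint_efforts": joint torques, N m; "tool_pos": TCP position; "tool_rot": TCP orientation; "contact_force": force on the tool from outside, world axes, zero at the start; "torque": the same for the moment, N m; "opening": finger opening in m; "grip_force": force on a finger pad.
Only numpy, scipy, OpenCV 4.12 (cv2) and the standard library are available. Lean on these libraries where they do the work, as an engineer would, in place of code of your own. Each camera call takes 0.05 s, during which the arm holds its last target. There are 200 camera calls.

TASK

Date-stamp the small brown sample carton: without gripping or lifting it, push it across the desk with the fingertips until it sits square and flush against both metal fences of the stamping jig, under the stamp. Only then press the cap of the stamp all the way down onto the carton with the fingertips and let it spring back up, so that the carton is left flush in the corner and the stamp is up. Leave the glass, the corkscrew, the bottle capsule and the phone handset where they are.

Things in the scene. Friction and masses are not known exactly. Their poses are not given: they have to be found in the camera images.
- carton: Loose flat carton of brown card, blank white label on top, 100 mm (its x) by 160 mm (its y) by 30 mm high, 0.2 to 0.4 kg. Origin at the centre of its underside. It starts 5 to 11 cm in front of and 4 to 12 cm left of its home place, turned up to 0.3 rad against the jig. In the jig its x lies along the jig's x: far long side on the back fence, right short side on the end stop.
- jig: Stamping jig screwed to the desk: an L of two aluminium angle fences 22 mm high, and a sprung stamp stand behind. Origin on the desk at the inner corner of the L; x away from the robot, y to the left (turned up to 0.15 rad). The carton belongs on the side of negative x, positive y. No floor plate: the carton slides on the desk.
- home (a point): Point on the desk where the carton's origin comes when the carton is home: 50 mm in front of the back fence's face and 80 mm left of the end stop's face. Axes as the jig's.
- back_face (a point): Mid-length of the back fence's face, 11 mm above the desk. The face is the plane x = 0 of the jig, from y = 8 to 212 mm.
- stop_face (a point): Mid-length of the end stop's face, 11 mm above the desk, on the right. The face is the plane y = 0 of the jig, from x = -98 to -10 mm.
- stamp: Date stamp with black frame and red cap, 34 x 52 x 78 mm (jig x, y, z), carried over the home place. Origin at the centre of its foot's underside: at x = -45, y = 42 mm in the jig, 34 mm above the desk, so the carton slides below with 4 mm to spare. Its guide posts stand behind the back fence (jig x = 15 to 53, y = 5 to 79 mm, 101 mm high), joined by an arm at 50 to 70 mm height.
- cap_top (a point): Centre of the top of the stamp's cap, a rounded block 34 by 52 mm (jig x by y), 111 mm above the desk when up. Pressed with some 9 N it goes down 13 mm in all: the stamp sinks 4 mm on its sprung guide until its foot rests on the carton, and the cap sinks 9 mm into the stamp to its stop.
- stamp_cap (a joint): Travel of the cap down into the stamp, m: 0 up (it may stay 1 to 2 mm low by friction), 0.009 fully pressed, where its spring pushes back with about 9 N; it springs back by itself.
- guide (a joint): Travel of the whole stamp down its sprung guide, m: 0 up, 0.004 when the foot rests on the carton, 0.008 its lower stop with no carton below; it springs back by itself.
- glass: Bystander: stemmed tasting glass, 63 mm across, 155 mm high, standing to the right of the jig. Origin at the centre of its foot.
- opener: Bystander: folded corkscrew 112 x 14 x 24 mm lying on the desk to the right of the work, its length along its y. Origin at the centre of its underside.
- capsule: Bystander: black bottle capsule, 34 mm across, 60 mm high, standing to the left of the work. Origin at the centre of its foot.
- phone: Bystander: white phone handset 155 x 46 x 21 mm lying on the desk to the right, its length along its y. Origin at the centre of its underside.

How it is judged:
By the outcome, as a careful person would: the job done as asked, in the order asked, and still so for the second after the job is handed in, with the robot touching nothing.
It also fails if it takes over 51 s, if anything falls off the work surface, if the arm or the gripper's body presses on something with over 40 N, if the wrist force passes 120 N, or if a joint passes its speed limit or range.

## Working session

There is one attempt and no reset: what is moved stays moved. The work goes in short steps, Python scripts to look and compute and a tool call to move; the robot and the scene stay as the last step left them, time stands still between calls to the robot, and variables do not carry over. Pictures are saved under pics/ and viewed, at most 10 in all, crops included, and the job is handed in when it is done.

Besides the shell and the picture viewer there is one more tool, called after ">>>" in YAML: its name, and indented under it one key for each argument. arm_command: Moves the arm, as the interface text tells. Its arguments: {"type":"object","properties":{"moves":{"type":"array"},"squeeze":{"type":"number"}},"required":["moves"]}

```bash
mkdir -p pics; python3 - <<'E'
from cell import robot
import cv2,numpy as np
print(robot.observe())
for n in("scene","side"):
    im=robot.read_camera(n); cv2.imwrite(f"pics/{n}0.png",im[:,:,::-1])
    print(n,robot.camera_model(n))
a=cv2.imread("pics/scene0.png")
E
```

```text
{'time': 0.0, 'qpos': array([-1.28897917e+00,  3.42749879e-01,  1.52498708e+00, -2.88011981e-05,
        1.27539778e+00, -1.45994733e-01]), 'qvel': array([-0.0001468 , -0.00077102,  0.00092418,  0.00080818, -0.00046572,
       -0.00162775]), 'joint_efforts': array([ 1.34039827e-03, -4.31235552e+01, -2.44218367e+01,  7.18832994e-02,
        5.57386153e-02, -1.29070804e-04]), 'tool_pos': array([ 0.2176994 , -0.47724041,  0.18894136]), 'tool_rot': array([-3.14006296e+00, -1.97090158e-04,  4.27820148e-01]), 'contact_force': array([-0.26095048,  0.86634622,  0.21711047]), 'torque': array([ 0.02148539, -0.00154361, -0.00360952]), 'grip_force': 0.0, 'opening': 0.09119877798308401}
scene {'fx': 415.0569292037068, 'fy': 415.0569292037068, 'cx': 254.10590367056426, 'cy': 197.4347056654068, 'k1': -0.08000616639056177, 'R': array([[ 5.56024845e-01, -8.31165564e-01, -4.20058508e-04],
       [-6.00616472e-01, -4.01444966e-01, -6.91449053e-01],
       [ 5.74540012e-01,  3.84715146e-01, -7.22425104e-01]]), 't': array([-0.10037879,  0.47295704,  1.09317953])}
side {'fx': 438.67583754900073, 'fy': 438.67583754900073, 'cx': 251.86038068376482, 'cy': 192.54508273290915, 'k1': -0.05262870617317379, 'R': array([[-0.95851108, -0.2850442 , -0.0025141 ],
       [-0.12263677,  0.42031732, -0.89905149],
       [ 0.25732613, -0.86144249, -0.4378357 ]]), 't': array([0.58811684, 0.05334867, 1.30066902])}
```

View pics/scene0.png

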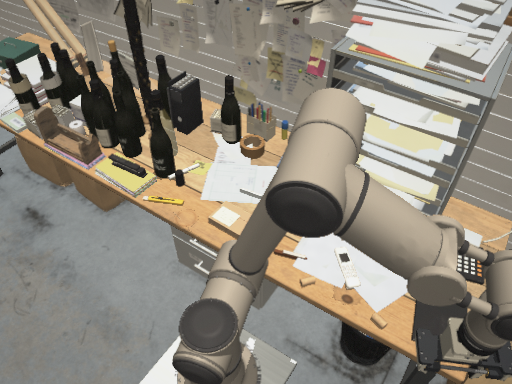

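View pics/side0.png

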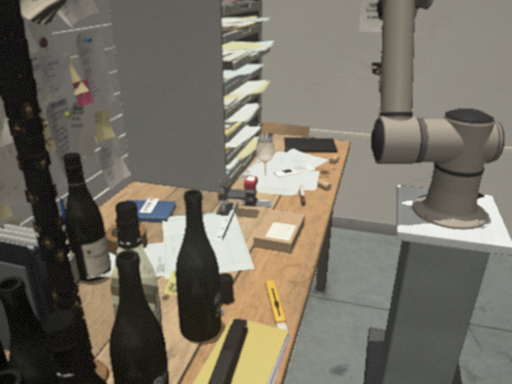

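The side view shows the carton at about (278,235), with its label at (283,231). The stamp's red cap is near (251,180), and the capsule is at (227,290). In the scene view the arm hides the jig. I'll cast rays next.

```bash
cat > h.py <<'E'
from cell import robot
import cv2,numpy as np
def ray(m,p):
    d=np.array([(p[0]-m['cx'])/m['fx'],(p[1]-m['cy'])/m['fy']]);u=d.copy()
    for _ in range(20): u=d/(1+m['k1']*(u@u))
    R=np.array(m['R']);return -R.T@m['t'],R.T@np.array([*u,1])
def onz(m,p,z):
    c,d=ray(m,p);return c+d*(z-c[2])/d[2]
def proj(m,X):
    c=np.array(m['R'])@X+m['t'];u=c[:2]/c[2];u=u*(1+m['k1']*(u@u));return u*[m['fx'],m['fy']]+[m['cx'],m['cy']]
def rot(m): return np.array(m['R'])
E
python3 - <<'E'
from h import *
np.set_printoptions(precision=3,suppress=True)
m=robot.camera_model("side")
for p,z in (((283,231),.03),((251,180),.11),((227,300),.0),((256,243),.03),((300,242),.03),((263,208),.03),((304,220),.03)):print(p,onz(m,p,z))
w=robot.camera_model("wrist");s=robot.observe()
from scipy.spatial.transform import Rotation as Ro
Rt=Ro.from_euler('xyz',s['tool_rot']).as_matrix()
print("cam in tool",Rt.T@(-rot(w).T@w['t']-s['tool_pos']));print(rot(w)@Rt, w['fx'],w['k1'])
im=cv2.imread("pics/side0.png")
c=cv2.resize(im[150:310,190:340],None,fx=3.7,fy=3.7,interpolation=cv2.INTER_CUBIC);cv2.imwrite("pics/c1.png",c)
E
```

```text
(283, 231) [0.439 0.303 0.03 ]
(251, 180) [0.56  0.188 0.11 ]
(227, 300) [0.5   0.568 0.   ]
(256, 243) [0.49  0.378 0.03 ]
(300, 242) [0.386 0.343 0.03 ]
(263, 208) [0.522 0.195 0.03 ]
(304, 220) [0.397 0.231 0.03 ]
cam in tool [ 0.072  0.    -0.195]
[[-0.     1.    -0.001]
 [-0.963 -0.    -0.269]
 [-0.269  0.001  0.963]] 341.8626867162527 -0.08126099530737416
```

View pics/c1.png

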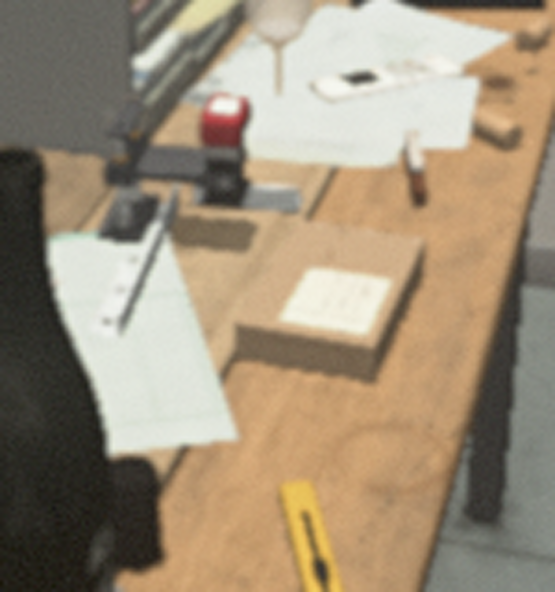

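The crop shows the carton's top corners at about (238,322), (375,345), (425,238) and (305,220). The red cap is at (225,120), the end stop at (260,198) and the back fence at (150,250). The carton is roughly at (0.44, 0.30) and the cap at (0.56, 0.19). I'll move to a viewpoint above them.

>>> arm_command:
  moves:
    - [[0.04, -0.02, -0.02], [0, 0, 0.1], 0.05]
    - [[0.08, -0.04, -0.04], [0, 0, 0.2], 0.05]
    - [[0.13, -0.06, -0.06], [0, 0, 0.3], 0.05]
    - [[0.17, -0.08, -0.08], [0, 0, 0.4], 0.05]
    - [[0.21, -0.1, -0.1], [0, 0, 0.428], 0.05]

```text
time: 0.6
tool_pos: [0.365, -0.3016, 0.2879]
tool_rot: [-3.141, 0.0, -0.004]
contact_force: [0.8, -0.4, 0.2]
opening: 0.0565
grip_force: 0.0
```

>>> arm_command:
  moves:
    - [[0.03, -0.05, -0.01], [0, 0, 0], 0.05]
    - [[0.06, -0.09, -0.01], [0, 0, 0], 0.05]
    - [[0.08, -0.14, -0.01], [0, 0, 0], 0.05]
    - [[0.085, -0.19, -0.01], [0, 0, 0], 0.05]
    - [[0.085, -0.24, -0.01], [0, 0, 0], 0.05]

```text
time: 1.1
tool_pos: [0.4493, -0.0736, 0.2968]
tool_rot: [-3.141, 0.001, -0.0]
contact_force: [0.2, -1.3, 0.6]
opening: 0.05
grip_force: 0.0
```

>>> arm_command:
  moves:
    - [[0, -0.05, 0], [0, 0, 0], 0.05]
    - [[0, -0.1, 0], [0, 0, 0], 0.05]
    - [[0, -0.15, 0], [0, 0, 0], 0.05]
    - [[0, -0.2, 0], [0, 0, 0], 0.05]
    - [[0, -0.25, 0], [0, 0, 0], 0.05]

```text
time: 1.6
tool_pos: [0.4484, 0.1764, 0.2972]
tool_rot: [3.141, 0.0, -0.0]
contact_force: [1.6, -1.2, 0.3]
opening: 0.0498
grip_force: 0.0
```

```bash
python3 - <<'E'
from h import *
import pickle
w=robot.camera_model("wrist");im=robot.read_camera("wrist");print(robot.observe()['tool_pos'],robot.observe()['tool_rot'])
pickle.dump(w,open("w1.pkl","wb"));cv2.imwrite("pics/w1.png",im[:,:,::-1])
cv2.imwrite("pics/w1b.png",cv2.resize(im[:,:,::-1],(800,600),interpolation=cv2.INTER_CUBIC))
E
```

```text
[0.4474533  0.18338798 0.29694597] [-3.13688410e+00  1.06908628e-03  5.27513782e-03]
```

View pics/w1b.png

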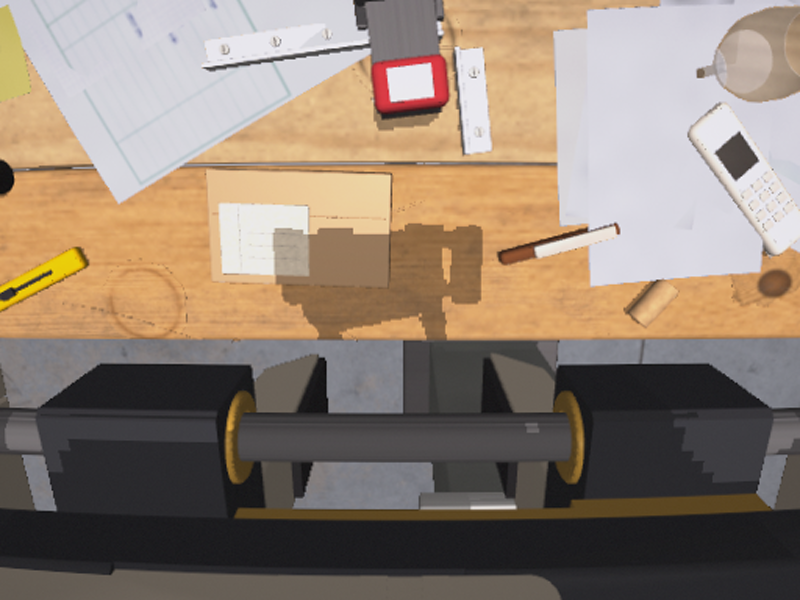

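The picture shows, in its 1.5625x pixels:
- The carton's top runs from (208,170) to (390,287).
- The red cap is centred near (410,84).
- The back fence's front edge goes from (203,67) to (370,44).
- The end stop's left edge goes from (456,48) to (465,153).

I'll zoom in once for precise edges.

```bash
python3 - <<'E'
import cv2
im=cv2.imread("pics/w1.png")
cv2.imwrite("pics/c2.png",cv2.resize(im[10:192,122:326],None,fx=3.2,fy=3.2,interpolation=cv2.INTER_CUBIC))
E
```

```text
(no output)
```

View pics/c2.png

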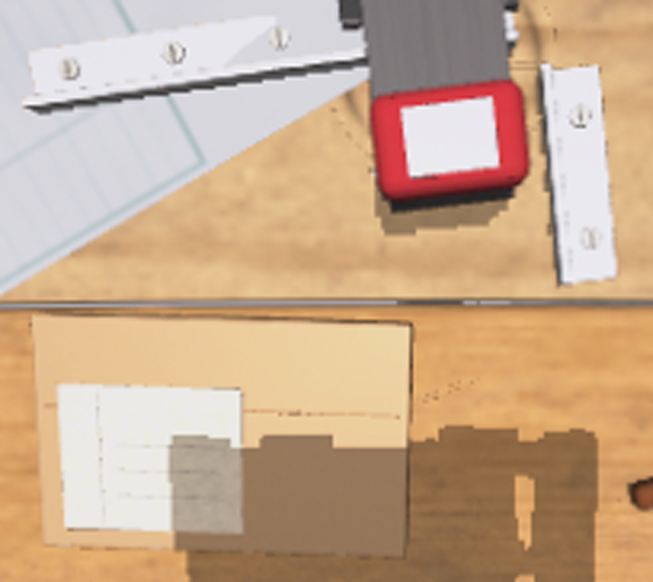

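```bash
python3 - <<'E'
from h import *
import pickle
np.set_printoptions(precision=4,suppress=True)
w=pickle.load(open("w1.pkl","rb"))
f=lambda L,z:np.array([onz(w,np.array(p)/3.2+[122,10],z)[:2] for p in L])
b=f([(25,104),(365,62)],.022);s=f([(542,65),(560,284)],.022);c=f([(33,315),(411,323),(405,558),(45,545)],.03);l=f([(401,107),(491,97),(499,166),(410,178)],.111)
print("back",b,"stop",s,"cart",c,"cap",l.mean(0))
d=b[0]-b[1];print("len",np.linalg.norm(d),"yaw back",np.arctan2(-d[0],d[1]))
e=s[0]-s[1];print("yaw stop",np.arctan2(e[1],e[0]),np.linalg.norm(e))
yaw=(np.arctan2(-d[0],d[1])*2+np.arctan2(e[1],e[0]))/3
x=np.array([np.cos(yaw),np.sin(yaw)]);y=np.array([-x[1],x[0]])
o=x*(b.mean(0)@x)+y*(s.mean(0)@y)
print("yaw",yaw,"origin",o,"cap expected",o-.045*x+.042*y,"home",o-.05*x+.08*y)
m=c.mean(0);q=c[0]-c[1]+c[3]-c[2];print("carton",m,"yaw",np.arctan2(-q[0],q[1]),"sizes",np.linalg.norm(c[0]-c[1]),np.linalg.norm(c[1]-c[2]),np.linalg.norm(c[2]-c[3]))
print("carton in jig",(m-o)@x,(m-o)@y, "corners",(c-o)@np.c_[x,y])
E
```

```text
back [[0.5926 0.3437]
 [0.6064 0.2045]] stop [[0.6054 0.1335]
 [0.5192 0.1243]] cart [[0.5079 0.3441]
 [0.5034 0.1864]
 [0.4032 0.1896]
 [0.4093 0.3478]] cap [0.5668 0.1714]
len 0.13992220578517034 yaw back 0.09909560957141572
yaw stop 0.1065078200163371 0.08666145774154337
yaw 0.1015663463863895 origin [0.6138 0.1342] cap expected [0.5648 0.1714] home [0.5559 0.2087]
carton [0.4559 0.267 ] yaw -0.03351706902752982 sizes 0.15775084954052762 0.1002676742514678 0.15825232904227726
carton in jig -0.14355727023387613 0.1481261345853557 corners [[-0.084   0.2196]
 [-0.1045  0.0632]
 [-0.2039  0.0765]
 [-0.1818  0.2332]]
```

The jig's yaw is about 0.102, with its origin at (0.614, 0.134). In jig axes the carton is at (-0.144, 0.148), turned -0.135. I'll go down in front of it with the fingers wide open.

>>> arm_command:
  moves:
    - [[-0.03, -0.025, 0.03], [0, 0, -0.05], 0.09]
    - [[-0.06, -0.05, 0.06], [0, 0, -0.102], 0.09]
    - [[-0.085, -0.069, 0.09], [0, 0, -0.102], 0.09]
    - [[-0.085, -0.069, 0.135], [0, 0, -0.102], 0.09]
    - [[-0.085, -0.069, 0.18], [0, 0, -0.102], 0.09]

```text
time: 2.15
tool_pos: [0.3634, 0.2441, 0.1164]
tool_rot: [-3.141, -0.002, 0.104]
contact_force: [1.0, 0.0, -0.9]
opening: 0.0853
grip_force: 0.0
```

>>> arm_command:
  moves:
    - [[0, 0, 0.03], [0, 0, 0], 0.09]
    - [[0, 0, 0.06], [0, 0, 0], 0.09]
    - [[0, 0, 0.08], [0, 0, 0], 0.09]
    - [[0, 0, 0.095], [0, 0, 0], 0.09]
    - [[0, 0, 0.1], [0, 0, 0], 0.09]

```text
time: 2.65
tool_pos: [0.3629, 0.2427, 0.0158]
tool_rot: [3.14, 0.003, 0.102]
contact_force: [-1.0, 0.6, -0.3]
opening: 0.0903
grip_force: 0.0
```

```bash
cat >> h.py <<'E'
O=np.array([.6138,.1342]);YAW=.1016
def jig():
    s=robot.observe();c,n=np.cos(YAW),np.sin(YAW);d=s['tool_pos'][:2]-O
    f=s['contact_force'];print("t",s['time'],"jig xy",np.round([d[0]*c+d[1]*n,-d[0]*n+d[1]*c],4),"z",s['tool_pos'][2].round(4),"rot",s['tool_rot'].round(3),"F jig",np.round([f[0]*c+f[1]*n,-f[0]*n+f[1]*c,f[2]],1),"op",s['opening'])
E
python3 -c "
from h import *;jig()"
```

```text
t 2.65 jig xy [-0.2386  0.1334] z 0.0158 rot [3.14e+00 3.00e-03 1.02e-01] F jig [-1.   0.7 -0.3] op 0.09033751836574315
```

>>> arm_command:
  moves:
    - [[0.005, -0.012, 0.002], [0, 0, 0], 0.0918]
    - [[0.015, -0.012, 0.002], [0, 0, 0], 0.0918]
    - [[0.024, -0.012, 0.002], [0, 0, 0], 0.0918]
    - [[0.032, -0.012, 0.002], [0, 0, 0], 0.0918]
    - [[0.04, -0.012, 0.002], [0, 0, 0], 0.0918]

```text
time: 3.15
tool_pos: [0.4038, 0.2595, 0.0158]
tool_rot: [-3.141, -0.001, 0.102]
contact_force: [0.1, -1.0, 0.2]
opening: 0.092
grip_force: 0.0
```

>>> arm_command:
  moves:
    - [[0.008, 0, 0], [0, 0, 0], 0.0918]
    - [[0.016, 0, 0], [0, 0, 0], 0.0918]
    - [[0.024, 0, 0], [0, 0, 0], 0.0918]
    - [[0.032, 0, 0], [0, 0, 0], 0.0918]
    - [[0.04, 0, 0], [0, 0, 0], 0.0918]

```text
time: 3.65
tool_pos: [0.443, 0.2634, 0.0154]
tool_rot: [3.141, 0.0, 0.102]
contact_force: [0.5, 0.0, 0.2]
opening: 0.0917
grip_force: 0.0
```

```bash
python3 -c "
from h import *;jig()
w=robot.camera_model('wrist');im=robot.read_camera('wrist');cv2.imwrite('pics/w2.png',im[:,:,::-1])"
```

```text
t 3.65 jig xy [-0.1568  0.1459] z 0.0154 rot [3.141 0.    0.102] F jig [ 0.5 -0.   0.2] op 0.09167641448481312
```

View pics/w2.png

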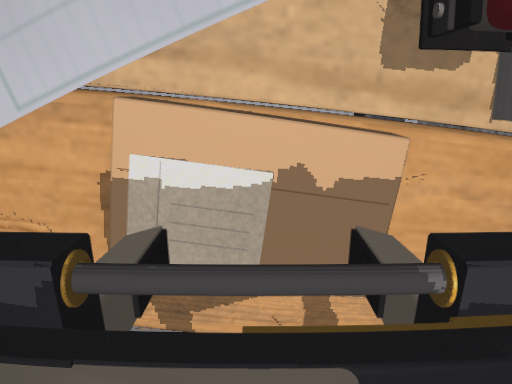

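The carton is under the camera, with its far edge running from (115,98) to (408,138), so it is still turned. I'll check whether it moved.

```bash
python3 - <<'E'
from h import *
np.set_printoptions(precision=4,suppress=True)
w=robot.camera_model("wrist")
x=np.array([np.cos(YAW),np.sin(YAW)]);y=np.array([-x[1],x[0]])
for p in((115,98),(408,138)):
    print((onz(w,p,.03)[:2]-O)@np.c_[x,y])
s=robot.observe();T=s['tool_pos']
for sg in(-.056,.056):
    for a in (-.0095,.0095):print("tip",proj(w,np.array([*(O+(x*(-.1568+a)+y*(.1459+sg))),.0154])))
E
```

```text
[-0.0824  0.2201]
[-0.1032  0.0657]
tip [348.3452 237.3021]
tip [350.653  208.1563]
tip [167.6173 237.329 ]
tip [165.278 208.185]
```

The carton seems not to have moved although the fingertips should be touching it. I'll look from the side.

```bash
python3 - <<'E'
from h import *
jig()
a=robot.read_camera("side")[:,:,::-1];cv2.imwrite("pics/side2.png",a)
b=robot.read_camera("wrist")[:,:,::-1];cv2.imwrite("pics/w3.png",b)
A=cv2.resize(a[150:290,200:340],(560,560),interpolation=cv2.INTER_CUBIC)
m=robot.camera_model("side")
x=np.array([np.cos(YAW),np.sin(YAW)]);y=np.array([-x[1],x[0]])
for X in(-.1568,):
  for s in(-.056,.056): print((proj(m,np.array([*(O+x*X+y*(.1459+s)),.0154]))-[200,150])*4)
cv2.imwrite("pics/c3.png",A)
E
```

```text
t 3.7 jig xy [-0.1553  0.146 ] z 0.0155 rot [-3.141e+00 -2.000e-03  1.010e-01] F jig [ 0.9 -0.2  1.1] op 0.09179762660389491
[348.25156525 272.50723145]
[328.17057348 356.13836199]
```

View pics/c3.png

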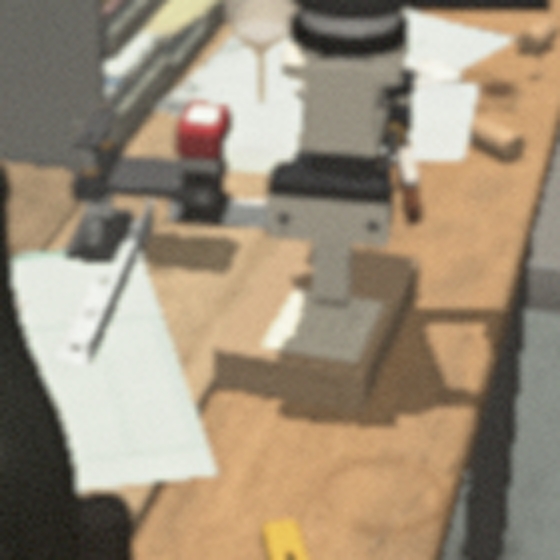

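```bash
python3 - <<'E'
from h import *
np.set_printoptions(precision=0,suppress=True)
m=robot.camera_model("side");w=robot.camera_model("wrist")
x=np.array([np.cos(YAW),np.sin(YAW)]);y=np.array([-x[1],x[0]])
for z in(.015,.03,.04,.05,.06):
  r=[]
  for X in(-.1648,-.1458):
    P=np.array([*(O+x*X+y*(.146+.046)),z]);r+=[(proj(m,P)-[200,150])*4,proj(w,P)]
    P=np.array([*(O+x*X+y*(.146+.065)),z]);r+=[(proj(m,P)-[200,150])*4,proj(w,P)]
  print(z,*r)
b=cv2.imread("pics/w3.png");cv2.imwrite("pics/c4.png",cv2.resize(b[190:350,90:270],(720,640-40),interpolation=cv2.INTER_CUBIC))
E
```

```text
0.015 [342. 350.] [183. 232.] [339. 365.] [153. 232.] [313. 347.] [181. 203.] [309. 362.] [150. 203.]
0.03 [343. 330.] [178. 242.] [340. 345.] [145. 242.] [314. 327.] [175. 211.] [310. 342.] [142. 211.]
0.04 [344. 317.] [173. 250.] [340. 332.] [139. 250.] [314. 314.] [171. 217.] [310. 329.] [136. 217.]
0.05 [344. 303.] [169. 258.] [340. 318.] [133. 258.] [315. 301.] [166. 224.] [311. 315.] [129. 224.]
0.06 [345. 290.] [164. 267.] [341. 305.] [126. 267.] [315. 287.] [161. 231.] [311. 302.] [122. 231.]
```

View pics/c4.png

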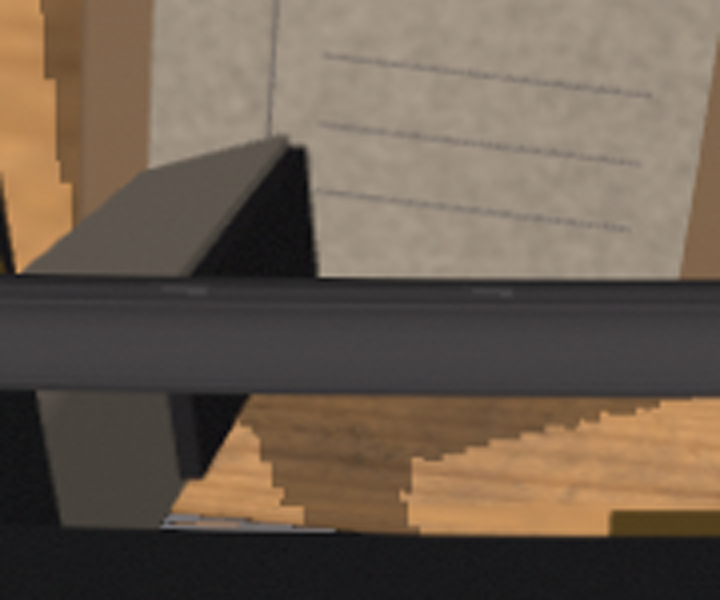

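The fingertips are riding over the carton. Both views put the real tips about 37 mm higher than the reported TCP, at z of about 0.052. I'll back off and descend carefully, watching the force.

>>> arm_command:
  moves:
    - [[-0.03, 0, 0], [0, 0, 0], 0.0918]
    - [[-0.06, 0, 0], [0, 0, 0], 0.0918]
    - [[-0.085, 0, 0], [0, 0, 0], 0.0918]
    - [[-0.085, 0, 0.005], [0, 0, 0], 0.0918]
    - [[-0.085, 0, 0.01], [0, 0, 0], 0.0918]

```text
time: 4.3
tool_pos: [0.358, 0.2551, 0.0055]
tool_rot: [-3.141, -0.001, 0.102]
contact_force: [-0.2, 0.1, -0.1]
opening: 0.0918
grip_force: 0.0
```

>>> arm_command:
  moves:
    - [[0, 0, 0.002], [0, 0, 0], 0.0918]
    - [[0, 0, 0.004], [0, 0, 0], 0.0918]
    - [[0, 0, 0.006], [0, 0, 0], 0.0918]
    - [[0, 0, 0.007], [0, 0, 0], 0.0918]
    - [[0, 0, 0.008], [0, 0, 0], 0.0918]

```text
time: 4.8
tool_pos: [0.358, 0.2547, -0.0027]
tool_rot: [3.141, 0.0, 0.102]
contact_force: [0.4, 0.8, 0.5]
opening: 0.0919
grip_force: 0.0
```

```bash
python3 -c "
from h import *;jig();jig()
im=robot.read_camera('side')[:,:,::-1];cv2.imwrite('pics/side3.png',im)
b=robot.read_camera('wrist')[:,:,::-1];cv2.imwrite('pics/w4.png',b)
A=cv2.resize(im[150:290,200:340],(400,400),interpolation=cv2.INTER_CUBIC);B=cv2.resize(b[120:380,60:320],(400,400));cv2.imwrite('pics/c5.png',np.hstack([A,B]))"
```

```text
t 4.8 jig xy [-0.2422  0.1459] z -0.0027 rot [3.141 0.    0.102] F jig [0.5 0.8 0.5] op 0.09193931801519961
t 4.8 jig xy [-0.2422  0.1459] z -0.0027 rot [3.141 0.    0.102] F jig [0.5 0.8 0.5] op 0.09193931801519961
```

View pics/c5.png

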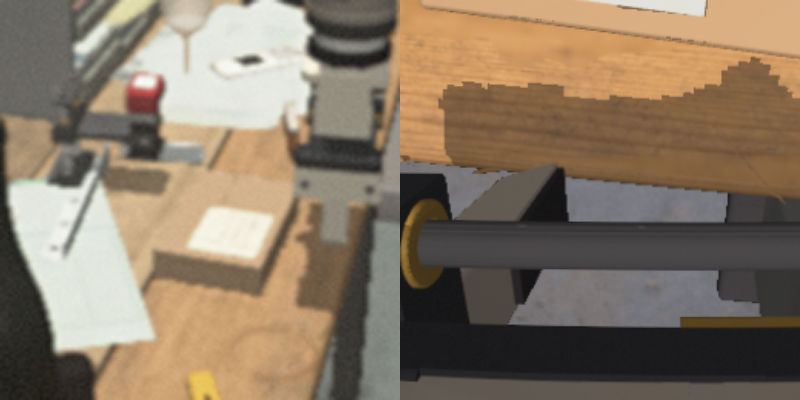

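The tips are still above the desk plane and may be just off its near edge at row 165 of the right crop. I'll compute the edge position.

```bash
python3 - <<'E'
from h import *
np.set_printoptions(precision=4,suppress=True)
w=robot.camera_model("wrist")
x=np.array([np.cos(YAW),np.sin(YAW)]);y=np.array([-x[1],x[0]])
for p,z in(((420,165),0),((780,195),0),((780,52),.03),((420,3),.03)):
    P=onz(w,((p[0]-400)*.65+60,p[1]*.65+120),z);print(P,(P[:2]-O)@np.c_[x,y])
print(robot.observe()['joint_efforts'])
for z in(-.003,.02,.03,.035,.04,.045): 
  print(z,[((proj(w,np.array([*(O+x*(-.2422+.0095)+y*(.1459+s)),z]))-[60,120])/.65+[400,0]) for s in(.046,.065)])
E
```

```text
[0.3426 0.3679 0.    ] [-0.2461  0.26  ]
[0.345  0.2231 0.    ] [-0.2584  0.1157]
[0.4063 0.2359 0.03  ] [-0.1961  0.1223]
[0.4107 0.3491 0.03  ] [-0.1803  0.2344]
[ -0.0339 -39.3544 -14.4845   0.0034  -0.1216  -0.0002]
-0.003 [array([586.7202, 131.4154]), array([538.8422, 131.3347])]
0.02 [array([572.5738, 151.5415]), array([519.1677, 151.3362])]
0.03 [array([565.33  , 161.8688]), array([509.1198, 161.5802])]
0.035 [array([561.4085, 167.4657]), array([503.6883, 167.1261])]
0.04 [array([557.265 , 173.3841]), array([497.956 , 172.9857])]
0.045 [array([552.8808, 179.6517]), array([491.8982, 179.1854])]
```

>>> arm_command:
  moves:
    - [[0.01, 0, 0], [0, 0, 0], 0.0918]
    - [[0.02, 0, 0.003], [0, 0, 0], 0.0918]
    - [[0.02, 0, 0.008], [0, 0, 0], 0.0918]
    - [[0.02, 0, 0.012], [0, 0, 0], 0.0918]
    - [[0.02, 0, 0.014], [0, 0, 0], 0.0918]

```text
time: 5.4
tool_pos: [0.3771, 0.2565, -0.0174]
tool_rot: [3.141, 0.001, 0.102]
contact_force: [-0.9, 0.1, -1.2]
opening: 0.0917
grip_force: 0.0
```

>>> arm_command:
  moves:
    - [[0, 0, 0.002], [0, 0, 0], 0.0918]
    - [[0, 0, 0.004], [0, 0, 0], 0.0918]
    - [[0, 0, 0.006], [0, 0, 0], 0.0918]
    - [[0.005, 0, 0.006], [0, 0, 0], 0.0918]
    - [[0.01, 0, 0.006], [0, 0, 0], 0.0918]

```text
time: 5.9
tool_pos: [0.388, 0.2579, -0.0226]
tool_rot: [3.141, 0.0, 0.102]
contact_force: [-1.5, -1.0, 0.0]
opening: 0.0918
grip_force: 0.6
```

>>> arm_command:
  moves:
    - [[0.007, 0, 0], [0, 0, 0], 0.0918]
    - [[0.014, 0, 0], [0, 0, 0], 0.0918]
    - [[0.021, 0, 0], [0, 0, 0], 0.0918]
    - [[0.028, 0, 0], [0, 0, 0], 0.0918]
    - [[0.035, 0, 0], [0, 0, 0], 0.0918]

```text
time: 6.4
tool_pos: [0.4228, 0.2614, -0.0226]
tool_rot: [3.141, 0.001, 0.102]
contact_force: [-1.7, -0.2, 2.1]
opening: 0.0914
grip_force: 1.3
```

```bash
cat >> h.py <<'E'
def corners(name,hgt=.03):
    "carton far edge in wrist view: blue-poor smooth card not reliable; label quad instead"
    w=robot.camera_model("wrist");im=robot.read_camera("wrist");cv2.imwrite(f"pics/{name}.png",im[:,:,::-1]);return w,im
E
python3 - <<'E'
from h import *
jig();w,im=corners("w5")
cv2.imwrite("pics/w5b.png",cv2.resize(im[:,:,::-1],(800,600),interpolation=cv2.INTER_CUBIC))
E
```

```text
t 6.4 jig xy [-0.1771  0.1459] z -0.0226 rot [3.141e+00 1.000e-03 1.020e-01] F jig [-1.7 -0.1  2.1] op 0.09143703520152999
```

View pics/w5b.png

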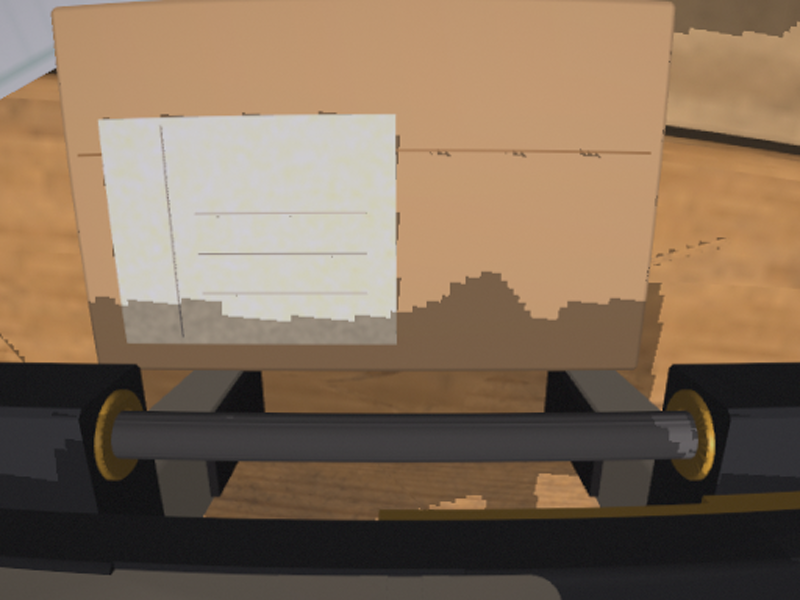

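The carton is now square against both fingertips. Its far edge runs from (55,10) to (672,0), its near edge from (98,366) to (637,370), and its label spans (98,120) to (397,345). My picture views are used up, so I'll work from numbers from here.

```bash
cat >> h.py <<'E'
X=np.array([np.cos(YAW),np.sin(YAW)]);Y=np.array([-X[1],X[0]])
def J(w,p,z): return (onz(w,p,z)[:2]-O)@np.c_[X,Y]
E
python3 - <<'E'
from h import *
np.set_printoptions(precision=4,suppress=True)
w=robot.camera_model("wrist");k=1.5625
for n,p in dict(fl=(55,10),fr=(672,0),nr=(637,370),nl=(98,366),Lfl=(98,120),Lfr=(396,114),Lnr=(397,345),Lnl=(127,344)).items(): print(n,J(w,(p[0]/k,p[1]/k),.03))
E
```

```text
fl [-0.0657  0.235 ]
fr [-0.0646  0.0785]
nr [-0.164   0.0775]
nl [-0.163   0.2362]
Lfl [-0.0937  0.2261]
Lfr [-0.0935  0.1477]
Lnr [-0.156   0.1477]
Lnl [-0.156   0.2262]
```

>>> arm_command:
  moves:
    - [[0.007, 0, 0], [0, 0, 0], 0.0918]
    - [[0.014, 0, 0], [0, 0, 0], 0.0918]
    - [[0.021, 0, 0], [0, 0, 0], 0.0918]
    - [[0.028, 0, 0], [0, 0, 0], 0.0918]
    - [[0.035, 0, 0], [0, 0, 0], 0.0918]

```text
time: 6.95
tool_pos: [0.458, 0.265, -0.0227]
tool_rot: [3.142, -0.0, 0.102]
contact_force: [-0.9, 0.2, 0.0]
opening: 0.0916
grip_force: 0.8
```

>>> arm_command:
  moves:
    - [[0.006, 0, 0], [0, 0, 0], 0.0918]
    - [[0.012, 0, 0], [0, 0, 0], 0.0918]
    - [[0.017, 0, 0], [0, 0, 0], 0.0918]
    - [[0.021, 0, 0], [0, 0, 0], 0.0918]
    - [[0.025, 0, 0], [0, 0, 0], 0.0918]

```text
time: 7.45
tool_pos: [0.4823, 0.2675, -0.0226]
tool_rot: [3.141, 0.0, 0.102]
contact_force: [-2.4, -0.4, -0.7]
opening: 0.0917
grip_force: 1.0
```

```bash
python3 -c "
from h import *;jig()"
```

```text
t 7.45 jig xy [-0.1173  0.1459] z -0.0226 rot [3.141 0.    0.102] F jig [-2.4 -0.2 -0.7] op 0.09173738250975073
```

>>> arm_command:
  moves:
    - [[0.001, 0, 0], [0, 0, 0], 0.0918]
    - [[0.002, 0, 0], [0, 0, 0], 0.0918]
    - [[0.003, 0, 0], [0, 0, 0], 0.0918]
    - [[0.004, 0, 0], [0, 0, 0], 0.0918]
    - [[0.005, 0, 0], [0, 0, 0], 0.0918]

```text
time: 7.95
tool_pos: [0.4871, 0.268, -0.0226]
tool_rot: [3.141, 0.0, 0.102]
contact_force: [-2.4, -0.2, 2.2]
opening: 0.0916
grip_force: 1.6
```

```bash
python3 -c "
from h import *;jig()"
```

```text
t 7.95 jig xy [-0.1125  0.1459] z -0.0226 rot [3.141 0.    0.102] F jig [-2.4  0.   2.2] op 0.09156282354265462
```

>>> arm_command:
  moves:
    - [[0.001, 0, 0], [0, 0, 0], 0.0918]
    - [[0.0015, 0, 0], [0, 0, 0], 0.0918]
    - [[0.002, 0, 0], [0, 0, 0], 0.0918]
    - [[0.0025, 0, 0], [0, 0, 0], 0.0918]
    - [[0.003, 0, 0], [0, 0, 0], 0.0918]

```text
time: 8.45
tool_pos: [0.4879, 0.268, -0.0226]
tool_rot: [3.141, 0.004, 0.102]
contact_force: [-10.8, -1.7, 9.4]
opening: 0.0919
grip_force: 5.6
```

```bash
python3 -c "
from h import *;jig()"
```

```text
t 8.45 jig xy [-0.1117  0.1459] z -0.0226 rot [3.141 0.004 0.102] F jig [-10.9  -0.6   9.4] op 0.09187551106661257
```

>>> arm_command:
  moves:
    - [[-0.02, 0, 0], [0, 0, 0], 0.06]
    - [[-0.02, 0, -0.035], [0, 0, 0], 0.05]
    - [[-0.02, -0.03, -0.065], [0, 0, -0.1], 0.05]
    - [[-0.02, -0.07, -0.07], [0, 0, -0.25], 0.05]
    - [[-0.02, -0.11, -0.07], [0, 0, -0.4], 0.05]

```text
time: 8.95
tool_pos: [0.4612, 0.3777, 0.0498]
tool_rot: [3.142, -0.006, 0.506]
contact_force: [0.0, 0.0, 0.2]
opening: 0.0563
grip_force: 0.0
```

```bash
python3 -c "
from h import *;jig()"
```

```text
t 8.95 jig xy [-0.1271  0.2577] z 0.0498 rot [ 3.142 -0.006  0.506] F jig [0.  0.  0.2] op 0.056321242275103336
```

>>> arm_command:
  moves:
    - [[0.02, 0, 0], [0, 0, -0.14], 0.05]
    - [[0.04, 0.01, 0], [0, 0, -0.28], 0.05]
    - [[0.06, 0.012, 0], [0, 0, -0.42], 0.05]
    - [[0.073, 0.012, 0], [0, 0, -0.56], 0.05]
    - [[0.073, 0.012, 0], [0, 0, -0.7], 0.05]

```text
time: 9.45
tool_pos: [0.5314, 0.4011, 0.0473]
tool_rot: [3.139, -0.002, 1.207]
contact_force: [-0.8, -0.3, 0.3]
opening: 0.0498
grip_force: 0.0
```

>>> arm_command:
  moves:
    - [[0, 0, 0], [0, 0, -0.14], 0.05]
    - [[0, 0, 0], [0, 0, -0.28], 0.05]
    - [[0, 0, 0], [0, 0, -0.42], 0.05]
    - [[0, 0, 0], [0, 0, -0.467], 0.05]
    - [[0, 0, 0.01], [0, 0, -0.467], 0.05]

```text
time: 9.95
tool_pos: [0.5306, 0.4011, 0.0385]
tool_rot: [3.137, -0.002, 1.669]
contact_force: [-0.6, 0.4, -0.1]
opening: 0.0498
grip_force: 0.0
```

```bash
python3 -c "
from h import *;jig()"
```

```text
t 9.95 jig xy [-0.0557  0.2739] z 0.0385 rot [ 3.137e+00 -2.000e-03  1.669e+00] F jig [-0.5  0.4 -0.1] op 0.04978204067910029
```

>>> arm_command:
  moves:
    - [[0, 0, 0.02], [0, 0, 0], 0.05]
    - [[0, 0, 0.04], [0, 0, 0], 0.05]
    - [[0, 0, 0.055], [0, 0, 0], 0.05]
    - [[0, 0, 0.061], [0, 0, 0], 0.05]
    - [[-0.01, 0, 0.061], [0, 0, 0], 0.05]

```text
time: 10.45
tool_pos: [0.5293, 0.3907, -0.0248]
tool_rot: [-3.141, 0.0, 1.67]
contact_force: [-1.0, -0.2, 0.9]
opening: 0.0497
grip_force: 0.0
```

>>> arm_command:
  moves:
    - [[-0.008, 0, 0], [0, 0, 0], 0.05]
    - [[-0.015, 0, 0], [0, 0, 0], 0.05]
    - [[-0.022, 0, 0], [0, 0, 0], 0.05]
    - [[-0.029, 0, 0], [0, 0, 0], 0.05]
    - [[-0.036, 0, 0], [0, 0, 0], 0.05]

```text
time: 10.95
tool_pos: [0.5341, 0.3548, -0.0226]
tool_rot: [3.139, -0.001, 1.669]
contact_force: [-0.9, 4.5, 3.6]
opening: 0.0495
grip_force: 2.3
```

```bash
python3 -c "
from h import *;jig()"
```

```text
t 10.95 jig xy [-0.0569  0.2275] z -0.0226 rot [ 3.139e+00 -1.000e-03  1.669e+00] F jig [-0.4  4.5  3.6] op 0.04952391634896304
```

>>> arm_command:
  moves:
    - [[-0.007, 0, 0], [0, 0, -0.003], 0.05]
    - [[-0.014, 0, 0], [0, 0, -0.003], 0.05]
    - [[-0.021, 0, 0], [0, 0, -0.003], 0.05]
    - [[-0.028, 0, 0], [0, 0, -0.003], 0.05]
    - [[-0.035, 0, 0], [0, 0, -0.003], 0.05]

```text
time: 11.45
tool_pos: [0.5368, 0.3191, -0.0237]
tool_rot: [-3.141, 0.0, 1.672]
contact_force: [-0.3, 4.7, 3.2]
opening: 0.05
grip_force: 2.0
```

>>> arm_command:
  moves:
    - [[-0.003, 0, 0], [0, 0, 0], 0.05]
    - [[-0.006, 0, 0], [0, 0, 0], 0.05]
    - [[-0.009, 0, 0], [0, 0, 0], 0.05]
    - [[-0.012, 0, 0], [0, 0, 0], 0.05]
    - [[-0.015, 0, 0], [0, 0, 0], 0.05]

```text
time: 11.95
tool_pos: [0.5382, 0.3045, -0.0237]
tool_rot: [-3.141, 0.0, 1.672]
contact_force: [-0.1, 2.9, 2.9]
opening: 0.0498
grip_force: 1.7
```

```bash
python3 -c "
from h import *;jig()"
```

```text
t 11.95 jig xy [-0.0579  0.1771] z -0.0237 rot [-3.141  0.     1.672] F jig [0.2 2.9 2.9] op 0.049762783389158974
```

>>> arm_command:
  moves:
    - [[-0.001, 0, 0], [0, 0, 0], 0.05]
    - [[-0.002, 0, 0], [0, 0, 0], 0.05]
    - [[-0.003, 0, 0], [0, 0, 0], 0.05]
    - [[-0.004, 0, 0], [0, 0, 0], 0.05]
    - [[-0.005, 0, 0], [0, 0, 0], 0.05]

```text
time: 12.45
tool_pos: [0.5387, 0.2997, -0.0237]
tool_rot: [-3.141, 0.0, 1.672]
contact_force: [-1.4, 4.8, 1.4]
opening: 0.0499
grip_force: 2.3
```

```bash
python3 -c "
from h import *;jig()"
```

```text
t 12.45 jig xy [-0.0579  0.1722] z -0.0237 rot [-3.141  0.     1.672] F jig [-0.9  4.9  1.4] op 0.04992228197179593
```

>>> arm_command:
  moves:
    - [[-0.001, 0, 0], [0, 0, 0], 0.05]
    - [[-0.002, 0, 0], [0, 0, 0], 0.05]
    - [[-0.0025, 0, 0], [0, 0, 0], 0.05]
    - [[-0.003, 0, 0], [0, 0, 0], 0.05]
    - [[-0.003, 0, 0], [0, 0, 0], 0.05]

```text
time: 12.95
tool_pos: [0.5383, 0.2995, -0.0237]
tool_rot: [3.142, -0.003, 1.673]
contact_force: [-3.0, 14.1, -0.7]
opening: 0.0503
grip_force: 7.1
```

```bash
python3 -c "
from h import *;jig()"
```

```text
t 12.95 jig xy [-0.0584  0.1721] z -0.0237 rot [ 3.142e+00 -3.000e-03  1.673e+00] F jig [-1.5 14.3 -0.7] op 0.05026500544340546
```

Seated against the stop at about 14 N. Now back round to the near side for a last push onto the back fence.

>>> arm_command:
  moves:
    - [[0.02, 0, 0], [0, 0, 0], 0.05]
    - [[0.02, 0, -0.04], [0, 0, 0], 0.05]
    - [[0.02, -0.04, -0.08], [0, 0, 0.14], 0.07]
    - [[0, -0.08, -0.1], [0, 0, 0.28], 0.09]
    - [[-0.03, -0.092, -0.1], [0, 0, 0.42], 0.0918]

```text
time: 13.45
tool_pos: [0.4485, 0.2579, 0.0786]
tool_rot: [3.14, -0.001, 1.249]
contact_force: [1.6, -1.6, -0.4]
opening: 0.0695
grip_force: 0.0
```

```bash
python3 -c "
from h import *;jig()"
```

```text
t 13.45 jig xy [-0.1518  0.1399] z 0.0786 rot [ 3.140e+00 -1.000e-03  1.249e+00] F jig [ 1.5 -1.7 -0.4] op 0.06952459786617374
```

>>> arm_command:
  moves:
    - [[-0.01, 0.005, 0], [0, 0, 0.14], 0.0918]
    - [[-0.02, 0.01, 0], [0, 0, 0.28], 0.0918]
    - [[-0.03, 0.015, 0], [0, 0, 0.42], 0.0918]
    - [[-0.04, 0.02, 0], [0, 0, 0.56], 0.0918]
    - [[-0.049, 0.024, 0], [0, 0, 0.7], 0.0918]

```text
time: 13.95
tool_pos: [0.4577, 0.2022, 0.0761]
tool_rot: [3.141, 0.002, 0.546]
contact_force: [-0.4, -0.3, 0.5]
opening: 0.0916
grip_force: 0.0
```

>>> arm_command:
  moves:
    - [[0, 0, 0], [0, 0, 0.14], 0.0918]
    - [[0, 0, 0], [0, 0, 0.28], 0.0918]
    - [[0, 0, 0], [0, 0, 0.42], 0.0918]
    - [[0, 0, 0], [0, 0, 0.447], 0.0918]
    - [[0, 0, 0], [0, 0, 0.447], 0.0918]

```text
time: 14.45
tool_pos: [0.4578, 0.2031, 0.0761]
tool_rot: [3.141, 0.001, 0.107]
contact_force: [-0.4, 0.4, -0.3]
opening: 0.0916
grip_force: 0.0
```

```bash
python3 - <<'E'
from h import *
jig()
w,im=corners("w6")
hsv=cv2.cvtColor(im,cv2.COLOR_RGB2HSV)
m=cv2.inRange(hsv,(0,0,120),(179,60,255))
cs,_=cv2.findContours(m,cv2.RETR_EXTERNAL,cv2.CHAIN_APPROX_NONE)
for c in sorted(cs,key=cv2.contourArea)[-5:]:
    q=cv2.approxPolyDP(c,.03*cv2.arcLength(c,True),True)[:,0];print(cv2.contourArea(c),q.tolist(),[J(w,p,.03).round(3).tolist() for p in q])
E
```

```text
t 14.45 jig xy [-0.1482  0.0844] z 0.0761 rot [3.141e+00 1.000e-03 1.070e-01] F jig [-0.4  0.5 -0.3] op 0.09156787692712608
2589.0 [[136, 320], [246, 324], [245, 307], [153, 297]] [[-0.255, 0.186], [-0.257, 0.094], [-0.241, 0.094], [-0.232, 0.169]]
3131.5 [[322, 0], [321, 47], [387, 47], [389, 0]] [[-0.013, 0.043], [-0.043, 0.043], [-0.041, -0.002], [-0.012, -0.001]]
8128.0 [[510, 0], [487, 1], [460, 213], [511, 217]] [[-0.006, -0.087], [-0.008, -0.07], [-0.159, -0.071], [-0.162, -0.115]]
10773.0 [[160, 29], [166, 123], [276, 122], [278, 28]] [[-0.031, 0.15], [-0.093, 0.149], [-0.092, 0.072], [-0.031, 0.072]]
12565.5 [[0, 123], [145, 52], [143, 0], [0, 0]] [[-0.092, 0.273], [-0.046, 0.161], [-0.013, 0.16], [-0.008, 0.261]]
```

>>> arm_command:
  moves:
    - [[0, 0, 0.03], [0, 0, 0.005], 0.0918]
    - [[0, 0, 0.06], [0, 0, 0.005], 0.0918]
    - [[0, 0, 0.085], [0, 0, 0.005], 0.0918]
    - [[0, 0, 0.098], [0, 0, 0.005], 0.0918]
    - [[0.01, 0, 0.098], [0, 0, 0.005], 0.0918]

```text
time: 15.0
tool_pos: [0.4655, 0.204, -0.0236]
tool_rot: [3.14, 0.006, 0.102]
contact_force: [0.8, 0.6, -0.3]
opening: 0.0918
grip_force: 0.0
```

>>> arm_command:
  moves:
    - [[0.006, 0, 0], [0, 0, 0], 0.0918]
    - [[0.012, 0, 0], [0, 0, 0], 0.0918]
    - [[0.017, 0, 0], [0, 0, 0], 0.0918]
    - [[0.02, 0, 0], [0, 0, 0], 0.0918]
    - [[0.023, 0, 0], [0, 0, 0], 0.0918]

```text
time: 15.5
tool_pos: [0.4913, 0.207, -0.0212]
tool_rot: [3.142, -0.001, 0.1]
contact_force: [-1.1, 0.3, -0.3]
opening: 0.0919
grip_force: 0.0
```

```bash
python3 -c "
from h import *;jig()"
```

```text
t 15.5 jig xy [-0.1145  0.0848] z -0.0212 rot [ 3.142e+00 -1.000e-03  1.000e-01] F jig [-1.   0.4 -0.3] op 0.09188902281225338
```

>>> arm_command:
  moves:
    - [[0.001, 0, 0], [0, 0, 0], 0.0918]
    - [[0.002, 0, 0], [0, 0, 0], 0.0918]
    - [[0.003, 0, 0], [0, 0, 0], 0.0918]
    - [[0.0035, 0, 0], [0, 0, 0], 0.0918]
    - [[0.004, 0, 0], [0, 0, 0], 0.0918]

```text
time: 16.0
tool_pos: [0.4931, 0.2074, -0.0217]
tool_rot: [3.142, 0.003, 0.1]
contact_force: [-6.7, 1.5, 5.6]
opening: 0.0916
grip_force: 3.6
```

```bash
python3 -c "
from h import *;jig();print(robot.observe()['torque'])"
```

```text
t 16.0 jig xy [-0.1127  0.0851] z -0.0217 rot [3.142e+00 3.000e-03 1.000e-01] F jig [-6.6  2.2  5.6] op 0.09164146087932974
[0.38510802 1.19174469 0.19539748]
```

>>> arm_command:
  moves:
    - [[0.001, 0, 0], [0, 0, 0], 0.0918]
    - [[0.002, 0, 0], [0, 0, 0], 0.0918]
    - [[0.003, 0, 0], [0, 0, 0], 0.0918]
    - [[0.003, 0, 0], [0, 0, 0], 0.0918]
    - [[0.003, 0, 0], [0, 0, 0], 0.0918]

```text
time: 16.5
tool_pos: [0.4948, 0.2076, -0.0218]
tool_rot: [3.141, 0.006, 0.1]
contact_force: [-10.0, 1.2, 7.2]
opening: 0.0921
grip_force: 4.7
```

```bash
python3 -c "
from h import *;jig();print(robot.observe()['torque'])"
```

```text
t 16.5 jig xy [-0.1109  0.0851] z -0.0218 rot [3.141 0.006 0.1  ] F jig [-9.8  2.2  7.2] op 0.09209448731788279
[0.30879949 1.57573154 0.19735784]
```

>>> arm_command:
  moves:
    - [[0.001, 0, 0], [0, 0, 0], 0.0918]
    - [[0.002, 0, 0], [0, 0, 0], 0.0918]
    - [[0.002, 0, 0], [0, 0, 0], 0.0918]
    - [[0.002, 0, 0], [0, 0, 0], 0.0918]
    - [[0.002, 0, 0], [0, 0, 0], 0.0918]

```text
time: 17.0
tool_pos: [0.4947, 0.2075, -0.0219]
tool_rot: [3.141, 0.01, 0.1]
contact_force: [-15.7, -0.6, 13.2]
opening: 0.0919
grip_force: 7.8
```

```bash
python3 - <<'E'
from h import *
jig()
w,im=corners("w7")
s=robot.camera_model("side");a=robot.read_camera("side");cv2.imwrite("pics/side7.png",a[:,:,::-1])
hsv=cv2.cvtColor(im,cv2.COLOR_RGB2HSV)
m=cv2.inRange(hsv,(0,0,110),(179,70,255))
cs,_=cv2.findContours(m,cv2.RETR_EXTERNAL,cv2.CHAIN_APPROX_NONE)
for c in sorted(cs,key=cv2.contourArea)[-5:]:
    q=cv2.approxPolyDP(c,.03*cv2.arcLength(c,True),True)[:,0];print(cv2.contourArea(c),[J(w,p,.03).round(4).tolist() for p in q])
r=cv2.inRange(cv2.cvtColor(a,cv2.COLOR_RGB2HSV),(170,120,40),(179,255,255))|cv2.inRange(cv2.cvtColor(a,cv2.COLOR_RGB2HSV),(0,150,40),(5,255,255))
a0=cv2.cvtColor(cv2.imread("pics/side0.png"),cv2.COLOR_BGR2HSV)
r0=cv2.inRange(a0,(170,120,40),(179,255,255))|cv2.inRange(a0,(0,150,40),(5,255,255))
for R in(r0,r): 
  y,x=np.nonzero(R[160:215,230:275]);print(len(x),x.mean()+230,y.mean()+160,y.min()+160,y.max()+160)
E
```

```text
t 17.0 jig xy [-0.1111  0.085 ] z -0.0219 rot [3.141 0.01  0.1  ] F jig [-15.7   1.   13.2] op 0.09189393516964507
627.0 [[-0.0023, 0.1893], [-0.0002, 0.1442], [0.0027, 0.1887]]
2158.5 [[-0.0011, 0.0482], [-0.0052, 0.0496], [-0.0018, 0.0622], [-0.0255, 0.0602], [-0.015, 0.0432]]
8195.5 [[-0.0062, 0.1599], [-0.0066, 0.1898], [-0.0593, 0.1988], [-0.0435, 0.16]]
12010.5 [[-0.0259, 0.0211], [-0.0766, 0.0203], [-0.0757, -0.0301], [-0.0251, -0.0207]]
26703.5 [[-0.0286, 0.0721], [-0.0289, 0.1501], [-0.0905, 0.1498], [-0.0909, 0.0725]]
13 249.3846153846154 184.0 181 188
23 250.2173913043478 182.7826086956522 181 185
```

The carton is hard against the fence: the label puts its far side at x of about 0 and shows it square. I'll retreat, lift and check the gap at the stop.

>>> arm_command:
  moves:
    - [[-0.015, 0, 0], [0, 0, 0], 0.0918]
    - [[-0.035, 0, 0], [0, 0, 0], 0.06]
    - [[-0.035, 0, -0.05], [0, 0, 0], 0.03]
    - [[-0.035, 0, -0.1], [0, 0, 0], 0.01]
    - [[-0.035, 0, -0.15], [0, 0, 0], 0]

```text
time: 17.6
tool_pos: [0.4649, 0.2043, 0.1302]
tool_rot: [3.141, -0.0, 0.1]
contact_force: [1.6, -0.1, 0.7]
opening: 0.0643
grip_force: 0.0
```

>>> arm_command:
  moves:
    - [[0, 0.02, -0.01], [0, 0, 0], 0]
    - [[0, 0.04, -0.02], [0, 0, 0], 0]
    - [[0, 0.04, -0.02], [0, 0, 0], 0]
    - [[0, 0.04, -0.02], [0, 0, 0], 0]
    - [[0, 0.04, -0.02], [0, 0, 0], 0]

```text
time: 18.1
tool_pos: [0.4686, 0.165, 0.1477]
tool_rot: [-3.141, 0.001, 0.1]
contact_force: [-0.0, -0.4, -0.3]
opening: 0.0245
grip_force: 0.0
```

```bash
python3 - <<'E'
from h import *
jig()
w,im=corners("w8")
hsv=cv2.cvtColor(im,cv2.COLOR_RGB2HSV)
m=cv2.inRange(hsv,(0,0,110),(179,70,255))
cs,_=cv2.findContours(m,cv2.RETR_EXTERNAL,cv2.CHAIN_APPROX_NONE)
for c in sorted(cs,key=cv2.contourArea)[-5:]:
    q=cv2.approxPolyDP(c,.03*cv2.arcLength(c,True),True)[:,0];print(cv2.contourArea(c),[J(w,p,.03).round(4).tolist() for p in q])
for x in(-.095,-.08,-.07):
  print("x",x)
  for y in np.arange(.012,-.0121,-.002):
    P=np.array([*(O+X*x+Y*y),.03]);u=proj(w,P);print(round(y,3),im[int(round(u[1])),int(round(u[0]))],end=' ')
  print()
# red cap
r=cv2.inRange(hsv,(172,120,60),(179,255,255))|cv2.inRange(hsv,(0,180,60),(4,255,255))
cs,_=cv2.findContours(r,cv2.RETR_EXTERNAL,cv2.CHAIN_APPROX_NONE);c=max(cs,key=cv2.contourArea);b=cv2.minAreaRect(c);print("cap",b,[J(w,p,.108).round(4).tolist() for p in cv2.boxPoints(b)])
E
```

```text
t 18.1 jig xy [-0.1413  0.0454] z 0.1477 rot [-3.141e+00  1.000e-03  1.000e-01] F jig [-0.1 -0.4 -0.3] op 0.024513625529500625
2133.5 [[-0.2684, 0.3135], [-0.3127, 0.3133], [-0.313, 0.2396], [-0.2682, 0.2398]]
2235.5 [[-0.0084, -0.0008], [-0.0941, -0.0008], [-0.0914, -0.0207], [-0.0122, -0.019]]
6159.5 [[-0.0284, 0.1497], [-0.0907, 0.1499], [-0.0905, 0.0724], [-0.0289, 0.0762]]
16155.5 [[-0.099, 0.2922], [-0.045, 0.1608], [-0.0049, 0.1604], [-0.0014, 0.2034], [0.0107, 0.0123], [0.0211, 0.2738]]
27707.5 [[0.0198, -0.1786], [-0.0043, -0.0763], [-0.1593, -0.0758], [-0.1727, -0.1289], [-0.1879, -0.0557], [-0.2189, -0.2209]]
x -0.095
0.012 [235 203 155] 0.01 [235 202 156] 0.008 [235 202 156] 0.006 [235 202 156] 0.004 [235 204 156] 0.002 [210 168 127] 0.0 [221 182 135] -0.002 [221 182 135] -0.004 [223 185 137] -0.006 [225 190 140] -0.008 [224 188 138] -0.01 [224 187 138] -0.012 [226 189 139] 
x -0.08
0.012 [235 204 157] 0.01 [235 204 156] 0.008 [235 204 156] 0.006 [235 205 156] 0.004 [235 205 156] 0.002 [229 195 148] 0.0 [233 232 238] -0.002 [231 229 235] -0.004 [233 232 238] -0.006 [234 232 238] -0.008 [234 232 238] -0.01 [217 214 220] -0.012 [186 181 183] 
x -0.07
0.012 [235 204 158] 0.01 [235 204 158] 0.008 [235 205 157] 0.006 [235 205 158] 0.004 [235 205 158] 0.002 [186 149 115] 0.0 [233 232 234] -0.002 [233 231 236] -0.004 [233 232 238] -0.006 [233 232 238] -0.008 [233 232 238] -0.01 [233 232 238] -0.012 [233 232 238] 
cap ((262.35552978515625, 56.56550598144531), (54.13408660888672, 78.08721160888672), 88.80650329589844) [[-0.0267, 0.0677], [-0.0258, 0.0177], [-0.0595, 0.0162], [-0.0605, 0.0677]]
```

The carton's right edge meets the white stop with no desk showing between them, and the cap's centre is at (-0.043, 0.042) in the jig. Next I'll move over the cap with the fingers closed.

>>> arm_command:
  moves:
    - [[0.04, 0.001, 0], [0, 0, 0], 0]
    - [[0.08, 0.003, 0], [0, 0, 0], 0]
    - [[0.096, 0.003, 0], [0, 0, 0], 0]
    - [[0.096, 0.003, 0.03], [0, 0, 0], 0]
    - [[0.096, 0.003, 0.055], [0, 0, 0], 0]

```text
time: 18.65
tool_pos: [0.5649, 0.1718, 0.0915]
tool_rot: [-3.142, 0.001, 0.1]
contact_force: [-0.2, 0.2, -0.4]
opening: -0.0
grip_force: 0.0
```

>>> arm_command:
  moves:
    - [[0, 0, 0.006], [0, 0, 0], 0]
    - [[0, 0, 0.012], [0, 0, 0], 0]
    - [[0, 0, 0.015], [0, 0, 0], 0]
    - [[0, 0, 0.017], [0, 0, 0], 0]
    - [[0, 0, 0.019], [0, 0, 0], 0]

```text
time: 19.15
tool_pos: [0.5654, 0.1713, 0.0752]
tool_rot: [3.142, -0.002, 0.1]
contact_force: [0.2, -0.1, 0.1]
opening: 0.0006
grip_force: 0.0
```

```bash
python3 -c "
from h import *;jig()"
```

```text
t 19.15 jig xy [-0.0444  0.0418] z 0.0752 rot [ 3.142e+00 -2.000e-03  1.000e-01] F jig [ 0.2 -0.2  0.1] op 0.0005640292686427402
```

Just above the cap; pressing slowly.

>>> arm_command:
  moves:
    - [[0, 0, 0.002], [0, 0, 0], 0]
    - [[0, 0, 0.004], [0, 0, 0], 0]
    - [[0, 0, 0.006], [0, 0, 0], 0]
    - [[0, 0, 0.008], [0, 0, 0], 0]
    - [[0, 0, 0.01], [0, 0, 0], 0]

```text
time: 19.65
tool_pos: [0.5653, 0.1712, 0.0647]
tool_rot: [-3.142, -0.001, 0.1]
contact_force: [-0.6, 0.3, 5.0]
opening: 0.0006
grip_force: 2.6
```

>>> arm_command:
  moves:
    - [[0, 0, 0.001], [0, 0, 0], 0]
    - [[0, 0, 0.002], [0, 0, 0], 0]
    - [[0, 0, 0.003], [0, 0, 0], 0]
    - [[0, 0, 0.004], [0, 0, 0], 0]
    - [[0, 0, 0.005], [0, 0, 0], 0]

```text
time: 20.15
tool_pos: [0.5654, 0.1713, 0.0611]
tool_rot: [-3.142, -0.002, 0.1]
contact_force: [-4.2, -0.3, 19.8]
opening: 0.0002
grip_force: 9.8
```

```bash
python3 -c "
from h import *;jig()"
```

```text
t 20.15 jig xy [-0.0444  0.0418] z 0.0611 rot [-3.142e+00 -2.000e-03  1.000e-01] F jig [-4.3  0.2 19.8] op 0.00018701694135025515
```

>>> arm_command:
  moves:
    - [[0, 0, 0.001], [0, 0, 0], 0]
    - [[0, 0, 0.001], [0, 0, 0], 0]
    - [[0, 0, 0.001], [0, 0, 0], 0]
    - [[0, 0, -0.002], [0, 0, 0], 0]
    - [[0, 0, -0.006], [0, 0, 0], 0]

```text
time: 20.65
tool_pos: [0.5652, 0.1712, 0.066]
tool_rot: [-3.142, -0.001, 0.1]
contact_force: [1.5, 0.6, 2.5]
opening: 0.0005
grip_force: 1.3
```

>>> arm_command:
  moves:
    - [[0, 0, -0.01], [0, 0, 0], 0]
    - [[0, 0, -0.02], [0, 0, 0], 0]
    - [[0, 0, -0.05], [0, 0, 0], 0]
    - [[0, 0, -0.08], [0, 0, 0], 0]
    - [[-0.03, 0, -0.09], [0, 0, 0], 0]

```text
time: 21.15
tool_pos: [0.5383, 0.1682, 0.1585]
tool_rot: [-3.141, -0.007, 0.099]
contact_force: [-0.2, 0.7, 1.3]
opening: 0.0002
grip_force: 0.0
```

>>> arm_command:
  moves:
    - [[-0.03, 0, 0], [0, 0, 0], 0]
    - [[-0.06, 0, 0], [0, 0, 0], 0]
    - [[-0.065, 0, 0], [0, 0, 0], 0]
    - [[-0.065, 0, 0], [0, 0, 0], 0]
    - [[-0.065, 0, 0], [0, 0, 0], 0]

```text
time: 21.65
tool_pos: [0.4712, 0.1617, 0.1557]
tool_rot: [3.141, -0.001, 0.1]
contact_force: [0.0, 0.3, -0.1]
opening: 0.0001
grip_force: 0.0
```

```bash
python3 - <<'E'
from h import *
jig()
w,im=corners("w9")
hsv=cv2.cvtColor(im,cv2.COLOR_RGB2HSV)
m=cv2.inRange(hsv,(0,0,110),(179,70,255))
cs,_=cv2.findContours(m,cv2.RETR_EXTERNAL,cv2.CHAIN_APPROX_NONE)
for c in sorted(cs,key=cv2.contourArea)[-6:]:
    q=cv2.approxPolyDP(c,.03*cv2.arcLength(c,True),True)[:,0];print(cv2.contourArea(c),[J(w,p,.03).round(4).tolist() for p in q])
for x in(-.08,-.07):
  for y in np.arange(.008,-.0061,-.002):
    P=np.array([*(O+X*x+Y*y),.03]);u=proj(w,P);print(round(y,3),im[int(round(u[1])),int(round(u[0]))],end=' ')
  print()
r=cv2.inRange(hsv,(172,120,60),(179,255,255))|cv2.inRange(hsv,(0,180,60),(4,255,255))
cs,_=cv2.findContours(r,cv2.RETR_EXTERNAL,cv2.CHAIN_APPROX_NONE);c=max(cs,key=cv2.contourArea);b=cv2.minAreaRect(c);print("cap",b,[J(w,p,.108).round(4).tolist() for p in cv2.boxPoints(b)])
E
```

```text
t 21.65 jig xy [-0.1391  0.0418] z 0.1557 rot [ 3.141e+00 -1.000e-03  1.000e-01] F jig [ 0.1  0.3 -0.1] op 0.00011764822233717914
2156.0 [[-0.0085, 0.0004], [-0.0932, 0.0009], [-0.0923, -0.0196], [-0.0125, -0.0201]]
3283.0 [[-0.2707, 0.3165], [-0.3173, 0.3127], [-0.3077, 0.1845], [-0.2716, 0.1856]]
3437.0 [[-0.314, -0.1088], [-0.3186, -0.2296], [-0.2771, -0.2336], [-0.2713, -0.1135]]
5786.0 [[-0.0295, 0.0762], [-0.0291, 0.1501], [-0.0897, 0.1501], [-0.0904, 0.0723]]
17363.0 [[-0.1002, 0.2955], [-0.0453, 0.1605], [-0.0049, 0.1602], [-0.0014, 0.2034], [0.0112, 0.0121], [0.026, 0.2763]]
29049.5 [[0.0247, -0.1882], [-0.0045, -0.0761], [-0.1601, -0.0766], [-0.1718, -0.1293], [-0.182, -0.0542], [-0.1812, -0.1012], [-0.2187, -0.1036], [-0.219, -0.2309]]
0.008 [235 205 157] 0.006 [235 206 158] 0.004 [235 205 158] 0.002 [225 186 142] 0.0 [183 180 186] -0.002 [225 223 230] -0.004 [234 233 238] -0.006 [234 232 238] 
0.008 [235 205 158] 0.006 [235 206 158] 0.004 [235 206 158] 0.002 [228 195 149] 0.0 [233 232 238] -0.002 [231 229 234] -0.004 [233 232 238] -0.006 [233 232 238] 
cap ((257.0, 62.0), (52.0, 74.0), 90.0) [[-0.0265, 0.0668], [-0.0266, 0.0176], [-0.0603, 0.017], [-0.0602, 0.0676]]
```

```bash
python3 -c "
from cell import robot;print(robot.hand_in())"
```

```text
the job is handed in; nothing more can be done
None
```

The job is handed in at about 22 s. Camera measurements put the carton square and flush in the jig corner, and the cap was pressed to its stop with about 20 N and is back up. The arm didn't touch the other objects as far as I could tell, though I didn't re-measure them at the end.

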